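# Light check of a tube luminometer with a bayonet reference plug

## Robot

A 6-joint arm with a two-finger parallel gripper is mounted at the origin on a cart in front of the work surface, level with it; the furniture and walls round the work are solid. World frame = base frame: x ahead of the robot, y to its left, z up, the work surface at z = 0. Lengths are in m, angles in rad, forces in N, time in s.
With the tool pointing down it reaches from about 0.375 to 0.9 m from the base axis. Payload 3.1 kg.
Tool frame: the origin (TCP) lies on the centre line of the jaws, within the pads' length; the fingertips stand 11 mm ahead of it and the grasp point (between the pads) lies 8 mm behind it; x points along the fingers, y is the direction in which the jaws open and shut, and the axes are right-handed (so a half turn about x gives the same grasp; the last joint's range is limited). The gripper opens to 87 mm and grips with 3 to 60 N. Pads are 19 mm wide; open, the fingers measure 117 mm over their backs; the gripper's body (75 mm by 190 mm) begins 51 mm behind the grasp point.
Start: joints at [1.101, 0.527, 1.433, -0, 1.181, -0.178], TCP at [0.179, 0.599, 0.234] pointing down, gripper open.
Joint ranges: [-3.08, 3.08], [-0.75, 2.2], [0.22, 2.44], [-1.43, 4.57], [0, 2.65], [-2.85, 2.85]. Speed limits (rad/s): [2.79, 2.79, 3.14, 3.14, 3.14, 3.14].

## Interface

Orientations are given as a unit quaternion [x, y, z, w].
In Python, from rig import robot, camera, camera_info gives the robot as it stands.
- The arm moves only by the shell command python3 -m inch 'ROWS' [FORCE]. ROWS is JSON, a list that holds one entry, the list of rows, each a list of 5 numbers: the shift along the tool's x, y, z in cm, then the turn about the tool's x in rad, then the opening, from 0 (shut) to 1 (fully open). A call has 1 to 8 rows; each row shifts and turns the pose as measured when the row begins, along the tool's axes as they then stand; what a row does not reach is not made up. A row lasts 1/12 s, in which the tool goes at most 41.7 mm and 7.16 degrees, less where a joint would pass 70% of its speed; a pose out of reach is approached as far as the arm can. A call with a gripper value outside its range is refused whole. The fingers move at their own pace and stop on an object; FORCE is the grip in N (left out, the last holds). Time passes only in rows, so rows that do not move let the fingers close. It gives the time, the measured TCP pose, the force and the opening at its end, in the units of the state.
- robot.get_obs(): the state, without advancing time (a new reading comes with each control period).
- camera(name): name is "side" or "top" or "wrist"; returns the picture (384x512x3 uint8, red, green, blue); there is no depth.
- camera_info(name): a dict with "camera_matrix" (3x3 intrinsics, pixels), "rvec" (rotation vector, rad) and "tvec" (3), from world to camera coordinates, as OpenCV has them. Camera axes: x right, y down, z forward; pixel columns grow to the right and rows downward; lengths in m; the calibration is good to about 2 mm. A picture is of the moment at which its call begins: read the wrist's pose just before it. camera_info takes no time and is no camera call; for the wrist camera it gives the pose at the moment of the call.
- robot.hand_in(): hands the job in, once; it reports no verdict.
The state is a dict: "time": time; "q": joint angles; "joint_velocities": joint speeds; "joint_torque": joint torques, N m; "position": TCP position; "tool_rot": TCP orientation; "ft_force": force on the tool from outside, world axes, zero at the start; "moment": the same for the moment, N m; "grip_width": finger opening in m.
Only numpy, scipy, OpenCV 4.12 (cv2) and the standard library are available. Lean on these libraries where they do the work, as an engineer would, in place of code of your own. Each camera call takes 0.05 s, during which the arm holds its last target. There are 200 camera calls.

## Task

Do the luminometer's daily light check: of the three reference plugs standing in the grey block, take the one whose barrel and cross pin fit the port on top of the luminometer, and leave the other two standing in their wells and the timer and the strip case where they are. Set its cross pin over the port's two slots, push the plug straight down against the spring until its flange sits on the collar, and only then twist it clockwise (seen from above) a full quarter turn against the shutter's spring, to the stop. The shutter shuts by itself when the plug is let go, so finish still holding the plug: gripped, pressed down with the flange on the collar and fully turned.

Things in the scene. Friction and masses are not known exactly. Their poses are not given: they have to be found in the camera images.
- plug_medium: Reference plug that fits the port. Metal barrel 26 mm across, 22 mm long, tapered nose; cross pin 6 mm thick through it, 38 mm tip to tip, axis 11 mm above the bottom; black flange 48 mm across, 22 to 28 mm above the bottom; blue wing grip on top. Origin: centre of the barrel's underside; z up; x along wing and cross pin (half a turn about z gives the same plug). About 70 g.
- plug_small: Look-alike, too small (it drops into the port without engaging): barrel 18 mm across, cross pin 30 mm tip to tip, flange 40 mm across; all heights and the wing as on plug_medium, same origin and axes.
- plug_large: Look-alike, too large (it does not enter the port): barrel 34 mm across, cross pin 46 mm tip to tip, flange 56 mm across; all heights and the wing as on plug_medium, same origin and axes.
- plug_tray: Grey storage block, fixed, 70 x 202 x 14 mm (x, y, z), on a thin black base 80 x 212 mm; origin in the middle of its underside. Three round wells 39 mm wide, floor 7 mm above the bench, in a row along its y at -66, 0 and +66 mm; in each a plug stands upright on its barrel, cross pin above the block, in any order, wing within about 30 degrees of the row's direction.
- luminometer: Small white bench instrument, fixed, 140 deep (x) x 130 wide (y) x 56 mm high, origin in the middle of its underside, sloping display panel toward -x, black ribbed turret (65 mm across) with a dark metal collar on its top.
- port (a point): Centre of the port, on the collar's top face, 86 mm above the bench; z up, axes parallel to the luminometer's. Cover plate 5 mm thick, bore 29 mm, two slots 9 mm wide along +x and -x (white marks) reaching 20.5 mm from the axis. A plug set in lands on the spring follower with its flange 9 mm above the collar, its pin in the slots; push 9 mm further, flange on collar, and the pin is free to turn.
- shutter (a joint): Angle of the spring-loaded shutter drum that the pin turns, rad: 0 shut (slots along the port's x), grows clockwise seen from above, stop at 1.57 (a quarter turn), fully turned above 1.35. The pin has about 0.09 rad of play in it each way. Its spring turns it back: 0.12 Nm at 0, 0.28 Nm at the stop.
- follower (a joint): How far the spring follower in the port is pressed down, m: 0 at rest, 0.009 with the plug's flange on the collar; pressed home means above 0.007. It pushes back with 5 N at 0 and 9 N at 0.009. A turned plug that is no longer pressed rises to 0.006, where its pin meets the cover plate from below.
- strip_case: Small closed case with turquoise bottom and clear lid, 38 x 75 x 22 mm, loose, in front of the keyboard at the right; origin in the middle of its underside. Leave it alone.
- lab_timer: White timer, 66 x 70 x 19 mm, loose, lying left of the block; origin in the middle of its underside. Leave it alone.
- plug_medium_wing (a point): Top of plug_medium's wing grip, on the plug's axis, 52 mm above the barrel's underside. The wing is blue, 40 mm long (along the plug's x), 12 mm thick (along its y), 24 mm high above the flange, with a white line along its top. The wings of the other plugs are the same.
- green_mark (a point): Green mark on the collar 27.5 mm from the port's axis toward its +y (a second one across the port). A plug goes in with its wing on the white marks and is turned clockwise, seen from above, until the wing points at the green marks: shutter open.

How it is judged:
By the outcome, as a careful person would: the job done as asked, in the order asked, and still so for the second after the job is handed in, while the arm keeps its last pose, push and grip.
It also fails if it takes over 48 s, if anything falls off the work surface, if the arm or the gripper's body presses on something with over 40 N, if the wrist force passes 120 N, or if a joint passes its speed limit or range.

## Working session

There is one attempt and no reset: what is moved stays moved. The work goes in short steps, Python scripts to look and compute and a shell command to move; the robot and the scene stay as the last step left them, time stands still between calls to the robot, and variables do not carry over. Pictures are saved under pics/ and viewed, about 8 in all and at most 12, crops included, and the job is handed in when it is done.

```bash
mkdir -p pics; ls
python3 - <<'E'
from rig import robot,camera,camera_info
import cv2,numpy as np
o=robot.get_obs();print(o)
for n in("top","side"):
    im=camera(n);cv2.imwrite(f"pics/{n}0.png",im[:,:,::-1]);i=camera_info(n);print(n,i)
a=cv2.imread("pics/top0.png");cv2.imwrite("pics/top0b.png",cv2.resize(a,(800,600),interpolation=cv2.INTER_CUBIC))
E
```

```text
pics
{'time': 0.0, 'q': array([ 1.10150723e+00,  5.28439851e-01,  1.43391193e+00, -5.27617876e-05,
        1.18139195e+00, -1.78496719e-01]), 'joint_velocities': array([-0.00133953,  0.00068804, -0.00112732,  0.00075605,  0.00239681,
        0.00033474]), 'joint_torque': array([-1.12103808e-03, -4.40051258e+01, -1.76586288e+01,  6.31954707e-02,
        5.82730584e-02, -1.60186328e-04]), 'position': array([0.17884953, 0.59811681, 0.23258472]), 'tool_rot': array([ 0.10171523,  0.69987211, -0.10316816,  0.69942074]), 'ft_force': array([-0.00502087, -0.52995309,  0.41726096]), 'moment': array([ 0.01933536, -0.02012671,  0.02688027]), 'grip_width': 0.087023124074632}
top {'camera_matrix': array([[476.2478052 ,   0.        , 254.91563626],
       [  0.        , 476.2478052 , 181.34910575],
       [  0.        ,   0.        ,   1.        ]]), 'rvec': array([ 2.1883934 , -2.13053691,  0.12770623]), 'tvec': array([0.15733614, 0.52767764, 1.52163612])}
side {'camera_matrix': array([[368.27278148,   0.        , 255.08539946],
       [  0.        , 368.27278148, 184.17798618],
       [  0.        ,   0.        ,   1.        ]]), 'rvec': array([ 0.18689051, -2.60058279,  1.61380552]), 'tvec': array([0.50875748, 0.02267789, 1.13839209])}
```

View pics/top0b.png

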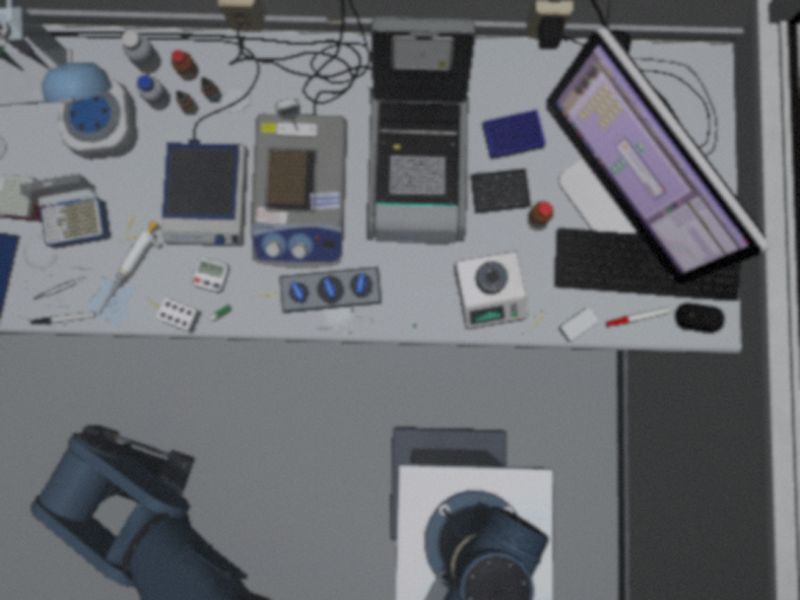

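View pics/side0.png

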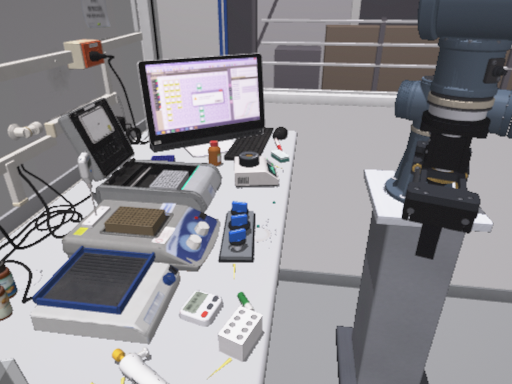

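The top view shows the grey block around (330,290) with wings at about (297,291), (329,287) and (361,285). The port is around (491,277). I'll enlarge both.

```bash
cat > h.py <<'E'
from rig import robot,camera,camera_info
import cv2,numpy as np
from scipy.spatial.transform import Rotation as R
def ray(n,uv,z,info=None):
    i=info or camera_info(n);r=cv2.Rodrigues(i["rvec"])[0];c=-r.T@i["tvec"]
    d=r.T@np.linalg.inv(i["camera_matrix"])@np.array([*uv,1.])
    return c+d*(z-c[2])/d[2]
def proj(n,p,info=None):
    i=info or camera_info(n)
    return cv2.projectPoints(np.array(p,float).reshape(-1,1,3),i["rvec"],i["tvec"],i["camera_matrix"],None)[0].reshape(-1,2)
E
python3 - <<'E'
from h import *
a=cv2.imread("pics/top0.png")
A=a[160:215,170:250];B=a[155:215,285:345]
A=cv2.resize(A,None,fx=8,fy=8,interpolation=cv2.INTER_CUBIC)[:,:640];B=cv2.resize(B,None,fx=6,fy=6,interpolation=cv2.INTER_CUBIC)
o=np.zeros((600,800,3),np.uint8)
A=cv2.resize(a[165:205,175:250],(750,400)[:2],interpolation=cv2.INTER_CUBIC)
s=cv2.imread("pics/side0.png")
A=cv2.resize(a[168:203,175:248],(438,210),interpolation=cv2.INTER_CUBIC)
B=cv2.resize(a[158:212,288:342],(324,324),interpolation=cv2.INTER_CUBIC)
C=cv2.resize(s[195:260,215:260],(270,390),interpolation=cv2.INTER_CUBIC)
o[:210,:438]=A;o[:324,450:774]=B;o[210:600,:270]=C
cv2.imwrite("pics/c1.png",o)
E
```

```text
(no output)
```

View pics/c1.png

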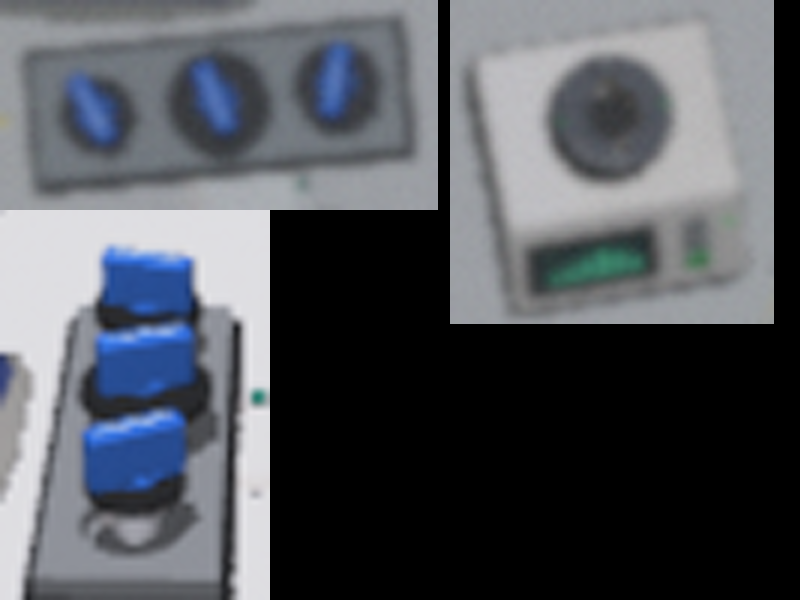

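Side and top agree on flange sizes: left is small (~70 px), middle large (~98) and right medium (~80). So the target is the right plug, and the wings run roughly along world x. Next I'll compute positions.

Run:
```python
from h import *
f=lambda x,y:(x/6+175-.4,y/6+168-.4)
print("flange",ray("top",f(338,87),.035))
a,b=ray("top",f(341,45),.059),ray("top",f(332,113),.055);print("wing",a,b,np.degrees(np.arctan2(*(a-b)[[1,0]])))
for x,y in((342,46),(333,112)):print(ray("top",f(x,y),.059))
g=lambda x,y:((x-450)/6+288-.4,y/6+158-.4)
print("port",ray("top",g(612,113),.086),ray("top",g(611,117),.08))
# body edges: top-left/top-right corners at z .056
p,q=ray("top",g(472,58),.056),ray("top",g(704,18),.056);print(p,q,"yaw",np.degrees(np.arctan2(*(p-q)[[1,0]]))-90)
p,q=ray("top",f(24,52),.014),ray("top",f(403,18),.014);print("tray",p,q,np.degrees(np.arctan2(*(p-q)[[1,0]]))-90)
o=robot.get_obs();r=R.from_quat(o["tool_rot"]).as_matrix();print(r.round(3))
i=camera_info("wrist");c=cv2.Rodrigues(i["rvec"])[0];print("wristcam in tool",r.T@(-c.T@i["tvec"]-o["position"]),(r.T@c.T).round(2),i["camera_matrix"])
```

```text
flange [0.51828799 0.2493145  0.035     ]
wing [0.53812928 0.24717675 0.059     ] [0.5018859 0.2510002 0.055    ] -6.022077876154283
[0.5376047  0.24662484 0.059     ]
[0.50200693 0.25026539 0.059     ]
port [ 0.53737537 -0.01621499  0.086     ] [ 0.53603601 -0.01645501  0.08      ]
[0.56912852 0.055553   0.056     ] [ 0.59421269 -0.06876392  0.056     ] yaw 11.407740763585153
tray [0.53548219 0.42377206 0.014     ] [0.55996523 0.21587607 0.014     ] 6.716549487413616
[[-0.001  0.287  0.958]
 [-0.002  0.958 -0.287]
 [-1.    -0.002 -0.   ]]
wristcam in tool [-1.52078070e-01 -1.19486272e-04 -7.08077775e-02] [[-0.   -0.26  0.96]
 [ 1.    0.    0.  ]
 [-0.    0.96  0.26]] [[315.38766051   0.         255.30297231]
 [  0.         315.38766051 189.5487995 ]
 [  0.           0.           1.        ]]
```

```bash
python3 -m inch '[[[0,-1.9,3.5,0,0.5],[0,-1.9,3.5,0,0.5],[0,-1.9,3.5,0,0.5],[0,-1.9,3.5,0,0.5],[0,-1.9,3.5,0,0.5],[0,-1.9,3.5,0,0.5],[0,-1.9,3.5,0,0.5],[0,-1.9,3.5,0,0.5]]]' 20
cat >> h.py <<'E'
def goto(t,yaw=None):
    o=robot.get_obs();r=R.from_quat(o["tool_rot"]).as_matrix()
    y=np.degrees(np.arctan2(r[1,2],r[0,2]))
    print("t",round(o["time"],2),"pos",o["position"].round(4),"yaw",y.round(2),"down",r[:,0].round(3),"F",o["ft_force"].round(1),"M",o["moment"].round(2),"w",round(o["grip_width"],4),"q",o["q"].round(2))
    print("shift cm",(100*r.T@(np.array(t)-o["position"])).round(2),"turn",None if yaw is None else np.radians(y-yaw).round(3))
E
python3 -c "
from h import *
goto([.519,.249,.2],-6)"
```

```text
time: 0.77
position: [0.4044, 0.37, 0.2282]
tool_rot: [0.096, 0.703, -0.097, 0.698]
ft_force: [0.7, -0.3, -0.1]
grip_width: 0.0459
t 0.77 pos [0.4044 0.37   0.2282] yaw -15.68 down [-0.007 -0.002 -1.   ] F [ 0.7 -0.3 -0.1] M [0.05 0.   0.01] w 0.0459 q [ 0.54  0.43  1.63  0.    1.09 -0.76]
shift cm [ 2.76 -8.54 14.32] turn -0.169
```

```bash
python3 -m inch '[[[0.6,-2,3.4,-0.045,0.5],[0.6,-2,3.4,-0.045,0.5],[0.6,-2,3.4,-0.045,0.5],[0.6,-1.5,2.4,-0.045,0.5],[0.4,-0.7,1.2,0,0.5],[0,0,0,0,0.5]]]'
python3 - <<'E'
from h import *
goto([.519,.249,.2],-6)
i=camera_info("wrist");im=camera("wrist")[:,:,::-1]
cv2.imwrite("pics/w1.png",cv2.resize(im,(800,600),interpolation=cv2.INTER_CUBIC));np.save("w1.npy",i,allow_pickle=True)
print(proj("wrist",[[.519,.249,.035],[.519,.249,.059]],i)*1.5625)
E
```

```text
time: 1.27
position: [0.5331, 0.25, 0.1972]
tool_rot: [0.033, 0.708, -0.035, 0.705]
ft_force: [0.3, -0.3, -0.2]
grip_width: 0.0436
t 1.27 pos [0.5331 0.25   0.1972] yaw -5.5 down [-0.005 -0.003 -1.   ] F [ 0.3 -0.3 -0.2] M [0.06 0.03 0.01] w 0.0436 q [ 0.25  0.52  1.56 -0.    1.06 -1.22]
shift cm [-0.27 -0.23 -1.4 ] turn 0.009
[[396.09455719 254.42984482]
 [395.78131494 261.49315472]]
```

View pics/w1.png

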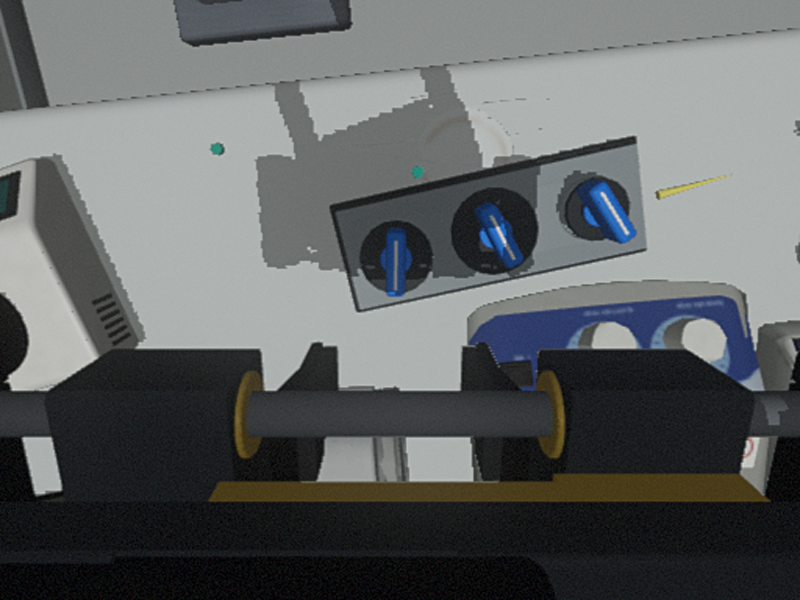

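The wrist picture shows flanges of about 72, 86 and 62 px (left to right), so the left one is medium. Its white line runs from (397,230) to (396,293), which matches the predicted centre (396,261).

Run:
```python
from h import *
i=np.load("w1.npy",allow_pickle=True).item()
a,b=[ray("wrist",(u/1.5625,v/1.5625),.059,i) for u,v in((397,230),(396,293))]
print(a,b,np.linalg.norm(a-b),np.degrees(np.arctan2(*(b-a)[[1,0]])))
m=(a+b)/2
goto([m[0],m[1],.12],np.degrees(np.arctan2(*(b-a)[[1,0]])))
```

```text
[0.50029725 0.25154187 0.059     ] [0.53843229 0.24724277 0.059     ] 0.03837660427538047 -6.432004665665441
t 1.32 pos [0.5317 0.2509 0.1974] yaw -5.44 down [-0.006 -0.002 -1.   ] F [-0.3 -0.1  0.5] M [-0.03 -0.04 -0.04] w 0.0436 q [ 0.25  0.52  1.56 -0.    1.06 -1.22]
shift cm [ 7.75 -0.24 -1.17] turn 0.017
```

```bash
python3 -m inch '[[[1.5,-0.24,-1.2,0.017,0.5],[3,0,0,0,0.5],[3,0,0,0,0.5],[3,0,0,0,0.5],[1,0,0,0,0.5],[0,0,0,0,0.5]]]'
python3 -c "
from h import *
goto([.5194,.2494,.048],-6.4)"
```

```text
time: 1.82
position: [0.5116, 0.2592, 0.083]
tool_rot: [0.04, 0.708, -0.038, 0.704]
ft_force: [0.5, 0.0, 0.7]
grip_width: 0.0437
t 1.82 pos [0.5116 0.2592 0.083 ] yaw -6.3 down [-0.005  0.002 -1.   ] F [0.5 0.  0.7] M [-0.01  0.03  0.02] w 0.0437 q [ 0.27  0.67  1.68  0.01  0.79 -1.19]
shift cm [ 3.49 -0.9   0.91] turn 0.002
```

```bash
python3 -m inch '[[[0,-0.9,0.9,0,0.5],[0,0,0,0,0.5],[0,0,0,0,0.5]]]'
python3 -c "
from h import *
goto([.5194,.2494,.048],-6.4)"
```

```text
time: 2.07
position: [0.5189, 0.2515, 0.0855]
tool_rot: [0.039, 0.708, -0.036, 0.704]
ft_force: [-0.5, 0.9, -0.1]
grip_width: 0.0435
t 2.07 pos [0.5189 0.2515 0.0855] yaw -6.07 down [-0.005  0.003 -1.   ] F [-0.5  0.9 -0.1] M [ 0.02  0.01 -0.03] w 0.0435 q [ 0.26  0.67  1.67  0.01  0.8  -1.21]
shift cm [ 3.75 -0.22  0.09] turn 0.006
```

```bash
python3 -m inch '[[[1,-0.2,0,0.006,0.5],[1,0,0,0,0.5],[1,0,0,0,0.5],[0.6,0,0,0,0.5],[0,0,0,0,0.5],[0,0,0,0,0.5]]]'
python3 -c "
from h import *
goto([.5194,.2494,.048],-6.4)"
```

```text
time: 2.57
position: [0.5222, 0.2497, 0.05]
tool_rot: [0.043, 0.705, -0.038, 0.707]
ft_force: [0.5, -0.5, -0.8]
grip_width: 0.0438
t 2.57 pos [0.5222 0.2497 0.05  ] yaw -6.57 down [ 0.004  0.006 -1.   ] F [ 0.5 -0.5 -0.8] M [0.   0.04 0.02] w 0.0438 q [ 0.25  0.73  1.69  0.01  0.72 -1.21]
shift cm [ 0.2  -0.07 -0.28] turn -0.003
```

```bash
python3 -m inch '[[[0.1,-0.05,-0.28,0,0.5],[0,0,0,0,0.3],[0,0,0,0,0.1],[0,0,0,0,0],[0,0,0,0,0],[0,0,0,0,0],[0,0,0,0,0]]]' 55
python3 -c "
from h import *
goto([.5194,.2494,.048],-6.4)"
```

```text
time: 3.15
position: [0.5191, 0.2497, 0.0491]
tool_rot: [0.043, 0.705, -0.038, 0.707]
ft_force: [-0.2, 2.3, -0.9]
grip_width: 0.0118
t 3.15 pos [0.5191 0.2497 0.0491] yaw -6.56 down [ 0.004  0.006 -1.   ] F [-0.2  2.3 -0.9] M [ 0.08  0.04 -0.03] w 0.0118 q [ 0.25  0.73  1.69  0.01  0.71 -1.21]
shift cm [ 0.11 -0.03  0.03] turn -0.003
```

```bash
python3 -m inch '[[[-1.5,0,0,0,0],[-3,0,0,0,0],[-3.5,0,0,0,0],[-3.5,0,0,0,0],[-3.5,0,0,0,0],[-2,0,0,0,0],[0,0,0,0,0]]]'
python3 -c "
from h import *
goto([.58,-.01,.22],11.4)"
```

```text
time: 3.73
position: [0.5165, 0.2481, 0.2234]
tool_rot: [0.042, 0.708, -0.039, 0.704]
ft_force: [0.9, -0.1, -1.7]
grip_width: 0.0117
t 3.73 pos [0.5165 0.2481 0.2234] yaw -6.58 down [-0.005  0.003 -1.   ] F [ 0.9 -0.1 -1.7] M [ 0.02 -0.05 -0.  ] w 0.0117 q [ 0.25  0.47  1.57  0.01  1.1  -1.21]
shift cm [  0.22 -24.91   9.26] turn -0.314
```

```bash
python3 -m inch '[[[0,-3,1,-0.04,0],[0,-3.2,0.9,-0.04,0],[0,-3.2,0.7,-0.04,0],[0,-3.2,0.6,-0.04,0],[0,-3.2,0.5,-0.04,0],[0,-3.2,0.3,-0.04,0],[0,-3,0.2,-0.04,0],[0,-2,0,-0.03,0]]]'
python3 -c "
from h import *
goto([.58,-.01,.22],11.4)"
```

```text
time: 4.4
position: [0.5618, 0.0047, 0.2151]
tool_rot: [-0.075, 0.706, 0.081, 0.699]
ft_force: [0.2, -0.3, -1.3]
grip_width: 0.0115
t 4.4 pos [0.5618 0.0047 0.2151] yaw 12.69 down [-0.01   0.008 -1.   ] F [ 0.2 -0.3 -1.3] M [ 0.06 -0.02 -0.  ] w 0.0115 q [-0.19  0.47  1.61  0.01  1.08 -1.99]
shift cm [-0.52 -1.83  1.45] turn 0.022
```

```bash
python3 -m inch '[[[-0.5,-1.8,1.5,0.02,0],[0,0,0,0,0],[0,0,0,0,0]]]'
python3 - <<'E'
from h import *
goto([.5374,-.0162,.18],11.4)
i=camera_info("wrist");im=camera("wrist")[:,:,::-1]
cv2.imwrite("pics/w2.png",cv2.resize(im,(800,600),interpolation=cv2.INTER_CUBIC));np.save("w2.npy",i,allow_pickle=True)
print(proj("wrist",[[.5374,-.0162,.086]],i)*1.5625)
E
```

```text
time: 4.65
position: [0.5789, -0.0159, 0.2145]
tool_rot: [-0.065, 0.71, 0.072, 0.698]
ft_force: [-0.2, 0.5, -0.7]
grip_width: 0.012
t 4.65 pos [ 0.5789 -0.0159  0.2145] yaw 11.13 down [-0.018  0.008 -1.   ] F [-0.2  0.5 -0.7] M [ 0.04  0.06 -0.06] w 0.012 q [-0.22  0.5   1.56  0.    1.11 -1.99]
shift cm [ 3.53  0.73 -4.02] turn -0.005
[[410.49429232 220.79950636]]
```

View pics/w2.png

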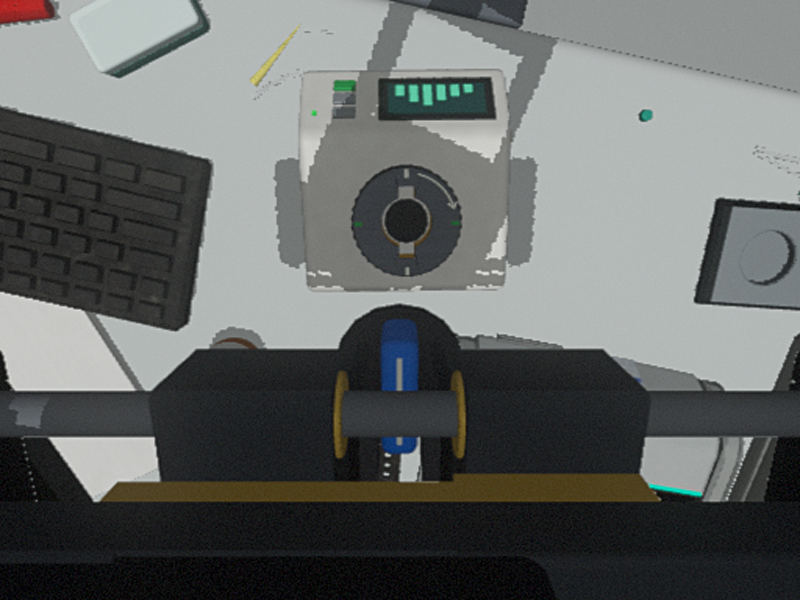

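The plug is held with its wing line at (400,355)–(399,445). The port is centred near (407,222), with white marks at (406,173) and (407,270). I'll take an enlarged crop to read these more precisely.

Run:
```python
import cv2
a=cv2.imread("pics/w2.png")[155:455,330:480]
a=cv2.resize(a,(300,600));b=cv2.resize(cv2.imread("pics/w2.png")[155:285,342:472],(494,494),interpolation=cv2.INTER_CUBIC)
import numpy as np
o=np.zeros((600,800,3),np.uint8);o[:,:300]=a;o[:494,304:798]=b
cv2.imwrite("pics/c2.png",o)
```

```text
(no output)
```

View pics/c2.png

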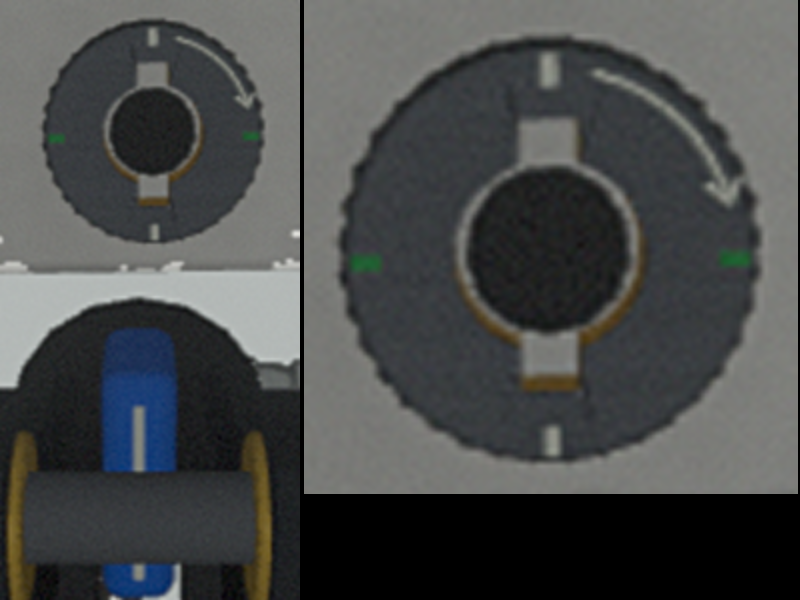

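Run:
```python
from h import *
i=np.load("w2.npy",allow_pickle=True).item()
f=lambda x,y:((342+(x-304)/3.8+.5)/1.5625-.5,(155+y/3.8+.5)/1.5625-.5)
P={k:ray("wrist",f(*v),.086,i) for k,v in dict(c=(550.5,260.5),w1=(549,70),w2=(552,440),g1=(366,263),g2=(735,258)).items()}
for k,v in P.items():print(k,v.round(4))
d=P["w2"]-P["w1"];print(np.linalg.norm(d),np.degrees(np.arctan2(d[1],d[0])))
d=P["g2"]-P["g1"];print(np.linalg.norm(d),np.degrees(np.arctan2(d[1],d[0]))-90)
g=lambda x,y:((330+x/2+.5)/1.5625-.5,(155+y/2+.5)/1.5625-.5)
a,b=ray("wrist",g(138,407),.2245,i),ray("wrist",g(138,578),.2245,i);d=b-a
print("wing",a,b,(a+b)/2,np.linalg.norm(d),np.degrees(np.arctan2(d[1],d[0])))
goto([*P["c"][:2],.18])
```

```text
c [ 0.5392 -0.0181  0.086 ]
w1 [ 0.5121 -0.0238  0.086 ]
w2 [ 0.566  -0.0125  0.086 ]
g1 [ 0.5449 -0.0451  0.086 ]
g2 [0.5335 0.009  0.086 ]
0.055033642977567486 11.831980913148607
0.055246893342648574 11.844994727345068
wing [ 0.56716089 -0.01879444  0.2245    ] [ 0.59621897 -0.01307329  0.2245    ] [ 0.58168993 -0.01593387  0.2245    ] 0.029615937526271733 11.138300606462645
t 4.7 pos [ 0.5795 -0.016   0.2147] yaw 11.16 down [-0.017  0.007 -1.   ] F [ 0.8  0.1 -1.2] M [ 0.02 -0.04 -0.01] w 0.0116 q [-0.22  0.5   1.56  0.    1.11 -1.99]
shift cm [ 3.53  0.54 -3.95] turn None
```

Marks are 55 mm apart both ways, as they should be. Port is at (0.539,-0.018), yaw 11.8°. Next I'll move above it.

```bash
python3 -m inch '[[[0.5,0.3,-2.2,-0.01,0],[1.5,0.2,-1.8,0,0],[1.5,0,0,0,0],[0,0,0,0,0],[0,0,0,0,0]]]'
python3 -c "
from h import *
goto([.5387,-.0182,.14],11.8)"
```

```text
time: 5.12
position: [0.5342, -0.0146, 0.1766]
tool_rot: [-0.07, 0.71, 0.078, 0.696]
ft_force: [0.5, -0.2, -0.7]
grip_width: 0.012
t 5.12 pos [ 0.5342 -0.0146  0.1766] yaw 12.03 down [-0.021  0.009 -1.   ] F [ 0.5 -0.2 -0.7] M [ 0.03 -0.01 -0.01] w 0.012 q [-0.24  0.49  1.7   0.    0.97 -2.02]
shift cm [ 3.65 -0.5   0.44] turn 0.004
```

```bash
python3 -m inch '[[[1,-0.5,0.4,0,0],[1,0,0,0,0],[1,0,0,0,0],[0,0,0,0,0],[0,0,0,0,0]]]'
python3 -c "
from h import *
goto([.5387,-.0182,.135],11.8)"
```

```text
time: 5.53
position: [0.5419, -0.0174, 0.1451]
tool_rot: [-0.072, 0.708, 0.079, 0.698]
ft_force: [0.3, 0.2, -0.4]
grip_width: 0.0117
t 5.53 pos [ 0.5419 -0.0174  0.1451] yaw 12.21 down [-0.016  0.008 -1.   ] F [ 0.3  0.2 -0.4] M [ 0.09  0.03 -0.02] w 0.0117 q [-0.24  0.55  1.71  0.01  0.9  -2.03]
shift cm [ 1.01 -0.02 -0.31] turn 0.007
```

```bash
python3 -m inch '[[[0.5,0,-0.27,0.006,0],[0,0,0,0,0],[0,0,0,0,0]]]'
python3 - <<'E'
from h import *
goto([.539,-.0183,.128],11.8)
i=camera_info("wrist");im=camera("wrist")[:,:,::-1];s=camera("side")[:,:,::-1]
o=np.zeros((600,800,3),np.uint8)
o[:360,:]=cv2.resize(im[60:290,:],(800,360),interpolation=cv2.INTER_CUBIC)
o[360:,:320]=cv2.resize(s[130:190,220:300],(320,240),interpolation=cv2.INTER_CUBIC)
cv2.imwrite("pics/w3.png",o)
E
```

```text
time: 5.78
position: [0.5401, -0.0181, 0.14]
tool_rot: [-0.07, 0.708, 0.076, 0.698]
ft_force: [-0.8, 0.4, -0.9]
grip_width: 0.0115
t 5.78 pos [ 0.5401 -0.0181  0.14  ] yaw 11.85 down [-0.015  0.008 -1.   ] F [-0.8  0.4 -0.9] M [ 0.03  0.   -0.  ] w 0.0115 q [-0.24  0.55  1.72  0.01  0.88 -2.02]
shift cm [ 1.2  -0.01 -0.1 ] turn 0.001
```

View pics/w3.png

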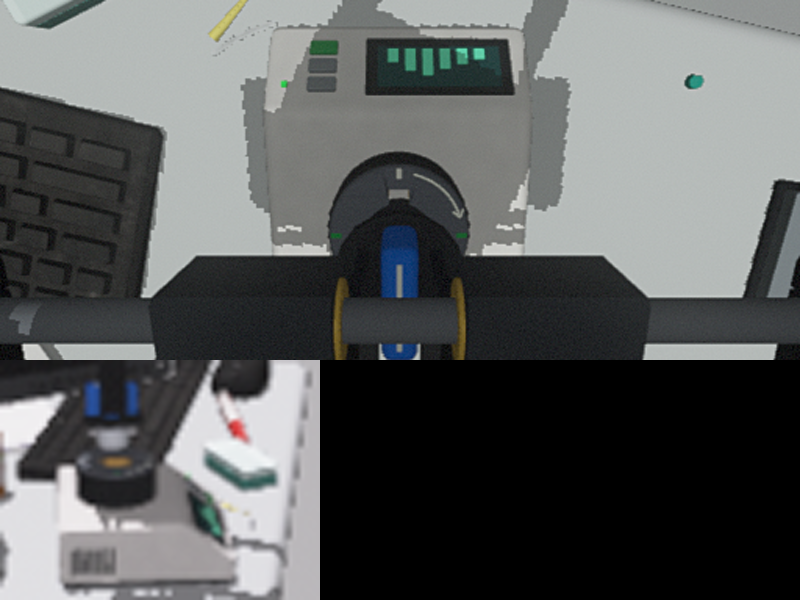

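Aligned side to side: wing line, slot and mid-green are all at x≈399. I'll descend and watch the force.

```bash
python3 -m inch '[[[0.6,0,-0.1,0,0],[0.6,0,0,0,0],[0.3,0,0,0,0],[0,0,0,0,0]]]'
python3 -c "
from h import *
goto([.539,-.0183,.114],11.8)"
```

```text
time: 6.22
position: [0.5392, -0.0184, 0.1246]
tool_rot: [-0.07, 0.708, 0.076, 0.699]
ft_force: [-0.2, -0.7, -0.1]
grip_width: 0.0116
t 6.22 pos [ 0.5392 -0.0184  0.1246] yaw 11.84 down [-0.013  0.007 -1.   ] F [-0.2 -0.7 -0.1] M [ 0.01 -0.    0.01] w 0.0116 q [-0.24  0.58  1.74  0.01  0.84 -2.02]
shift cm [ 1.06  0.   -0.  ] turn 0.001
```

```bash
python3 -m inch '[[[0.4,0,0,0,0],[0.4,0,0,0,0],[0.2,0,0,0,0],[0,0,0,0,0]]]'
python3 -c "
from h import *
goto([.539,-.0183,.114],11.8)"
```

```text
time: 6.55
position: [0.5389, -0.0183, 0.1138]
tool_rot: [-0.07, 0.708, 0.076, 0.699]
ft_force: [-1.8, -0.6, 4.6]
grip_width: 0.0117
t 6.55 pos [ 0.5389 -0.0183  0.1138] yaw 11.85 down [-0.013  0.007 -1.   ] F [-1.8 -0.6  4.6] M [0.08 0.19 0.03] w 0.0117 q [-0.24  0.59  1.74  0.01  0.82 -2.02]
shift cm [-0.02  0.    0.01] turn 0.001
```

Follower contact came at the expected height (~0.115), so the pin is in the slots. Now I'll press home.

```bash
python3 -m inch '[[[0.3,0,0,0,0],[0.3,0,0,0,0],[0.2,0,0,0,0],[0.1,0,0,0,0],[0.1,0,0,0,0]]]'
python3 -c "
from h import *
goto([.539,-.0183,.105],11.8)"
```

```text
time: 6.97
position: [0.5388, -0.0183, 0.1063]
tool_rot: [-0.07, 0.707, 0.076, 0.699]
ft_force: [-4.1, 0.2, 14.3]
grip_width: 0.0111
t 6.97 pos [ 0.5388 -0.0183  0.1063] yaw 11.88 down [-0.012  0.007 -1.   ] F [-4.1  0.2 14.3] M [0.15 0.6  0.06] w 0.0111 q [-0.24  0.6   1.75  0.    0.8  -2.02]
shift cm [ 0.13 -0.    0.02] turn 0.001
```

```bash
python3 -m inch '[[[0.1,0,-0.03,0,0],[0.15,0,-0.03,0,0],[0.15,0,0,0,0]]]'
python3 -c "
from h import *
goto([.539,-.0183,.105],11.8)"
```

```text
time: 7.22
position: [0.5388, -0.0183, 0.1062]
tool_rot: [-0.071, 0.706, 0.076, 0.7]
ft_force: [-3.8, 0.3, 15.2]
grip_width: 0.0115
t 7.22 pos [ 0.5388 -0.0183  0.1062] yaw 11.9 down [-0.009  0.006 -1.   ] F [-3.8  0.3 15.2] M [-0.01  0.72 -0.05] w 0.0115 q [-0.24  0.6   1.75  0.01  0.8  -2.03]
shift cm [ 0.12 -0.01  0.02] turn 0.002
```

Firm stop at the expected home height (z=0.106, 15 N). Now I'll turn clockwise while pressing.

```bash
python3 -m inch '[[[0.2,0,0,0.1,0],[0.2,0,0,0.1,0],[0.2,0,0,0.1,0],[0.2,0,0,0.1,0]]]' 60
python3 -c "
from h import *
goto([.539,-.0183,.105],-78.2)"
```

```text
time: 7.55
position: [0.5391, -0.0181, 0.1061]
tool_rot: [0.072, 0.705, -0.07, 0.702]
ft_force: [-4.7, 0.6, 15.3]
grip_width: 0.0116
t 7.55 pos [ 0.5391 -0.0181  0.1061] yaw -11.6 down [-0.005  0.003 -1.   ] F [-4.7  0.6 15.3] M [0.08 0.7  0.28] w 0.0116 q [-0.24  0.6   1.75  0.    0.79 -1.61]
shift cm [ 0.11 -0.02 -0.  ] turn 1.162
```

```bash
python3 -m inch '[[[0.2,0,0,0.11,0],[0.2,0,0,0.11,0],[0.2,0,0,0.11,0],[0.2,0,0,0.11,0],[0.2,0,0,0.11,0],[0.2,0,0,0.11,0]]]'
python3 -c "
from h import *
goto([.539,-.0183,.105],-78.2)"
```

```text
time: 8.05
position: [0.539, -0.0186, 0.106]
tool_rot: [0.301, 0.639, -0.303, 0.64]
ft_force: [-4.0, 1.0, 16.0]
grip_width: 0.0114
t 8.05 pos [ 0.539  -0.0186  0.106 ] yaw -50.6 down [-0.    -0.003 -1.   ] F [-4.  1. 16.] M [0.02 0.74 0.31] w 0.0114 q [-0.24  0.6   1.76 -0.    0.78 -0.92]
shift cm [ 0.1   0.02 -0.02] turn 0.482
```

```bash
python3 -m inch '[[[0.2,0,0,0.11,0],[0.2,0,0,0.11,0],[0.2,0,0,0.11,0],[0.2,0,0,0.11,0],[0.2,0,0,0.08,0]]]'
python3 -c "
from h import *
goto([.539,-.0183,.105],-78.2)"
```

```text
time: 8.47
position: [0.5386, -0.0187, 0.106]
tool_rot: [0.46, 0.534, -0.462, 0.539]
ft_force: [-4.2, 0.5, 16.5]
grip_width: 0.0116
t 8.47 pos [ 0.5386 -0.0187  0.106 ] yaw -81.36 down [ 0.003 -0.008 -1.   ] F [-4.2  0.5 16.5] M [0.1  0.82 0.4 ] w 0.0116 q [-0.24  0.6   1.76 -0.01  0.77 -0.38]
shift cm [ 0.1   0.05 -0.04] turn -0.055
```

```bash
python3 -m inch '[[[0.2,0,0,0.06,0],[0.2,0,0,0.06,0],[0.2,0,0,0.06,0]]]'
python3 -c "
from h import *
goto([.539,-.0183,.105],-78.2)
i=camera_info('wrist');im=camera('wrist')[:,:,::-1];s=camera('side')[:,:,::-1]
o=np.zeros((600,800,3),np.uint8)
o[:360,:]=cv2.resize(im[60:290,:],(800,360),interpolation=cv2.INTER_CUBIC)
o[360:,:320]=cv2.resize(s[130:190,220:300],(320,240),interpolation=cv2.INTER_CUBIC)
cv2.imwrite('pics/w4.png',o)
goto([.539,-.0183,.105],-78.2)"
```

```text
time: 8.72
position: [0.5386, -0.0189, 0.106]
tool_rot: [-0.506, -0.489, 0.508, -0.497]
ft_force: [-3.8, 1.9, 15.7]
grip_width: 0.0119
t 8.72 pos [ 0.5386 -0.0189  0.106 ] yaw -91.62 down [ 0.005 -0.011 -1.   ] F [-3.8  1.9 15.7] M [0.39 0.82 1.24] w 0.0119 q [-0.24  0.6   1.76 -0.01  0.77 -0.2 ]
shift cm [ 0.1   0.04 -0.06] turn -0.234
t 8.82 pos [ 0.5386 -0.0189  0.106 ] yaw -91.46 down [ 0.005 -0.011 -1.   ] F [-3.8 -0.1 16.2] M [0.25 0.88 1.15] w 0.0116 q [-0.24  0.6   1.76 -0.01  0.77 -0.2 ]
shift cm [ 0.1   0.04 -0.06] turn -0.232
```

View pics/w4.png

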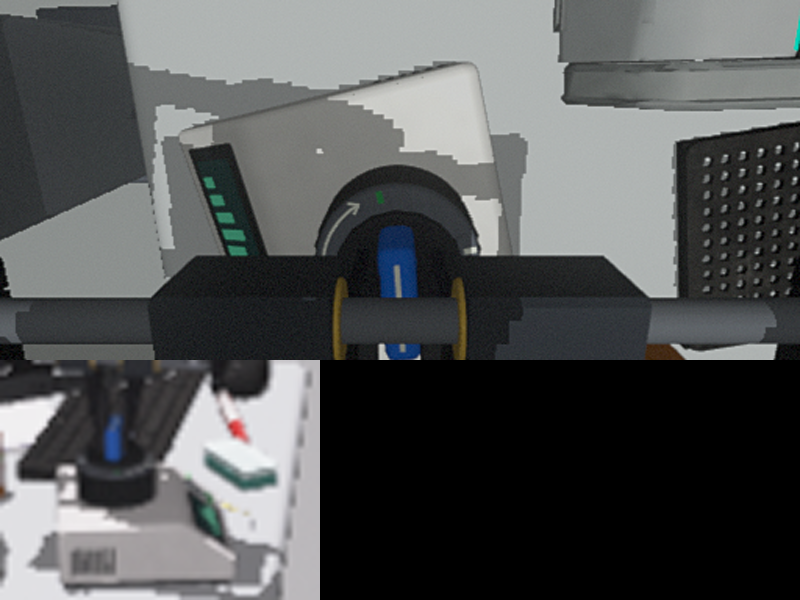

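The turn is at the stop: moment rose to 1.2 Nm and the wing points at the green mark (379,197). I'll ease the overtwist slightly and keep the push.

```bash
python3 -m inch '[[[0.2,0,0,-0.02,0],[0.2,0,0,-0.02,0],[0.2,0,0,0.02,0],[0.2,0,0,0.03,0]]]'
python3 -c "
from h import *
goto([.539,-.0183,.105],-78.2)
camera('side');camera('side')
for k in range(6): im=camera('wrist')
cv2.imwrite('pics/w5.png',cv2.resize(im[60:290,:,::-1],(800,360),interpolation=cv2.INTER_CUBIC))
goto([.539,-.0183,.105],-78.2)"
```

```text
time: 9.15
position: [0.5385, -0.0188, 0.106]
tool_rot: [-0.502, -0.49, 0.506, -0.502]
ft_force: [-4.2, 1.6, 16.5]
grip_width: 0.0118
t 9.15 pos [ 0.5385 -0.0188  0.106 ] yaw -90.89 down [ 0.008 -0.017 -1.   ] F [-4.2  1.6 16.5] M [0.32 0.93 1.1 ] w 0.0118 q [-0.23  0.6   1.77 -0.02  0.77 -0.2 ]
shift cm [ 0.1   0.04 -0.05] turn -0.221
t 9.55 pos [ 0.5386 -0.0188  0.106 ] yaw -90.81 down [ 0.008 -0.017 -1.   ] F [-4.5  1.8 17.7] M [0.26 0.93 1.11] w 0.0119 q [-0.23  0.6   1.77 -0.02  0.77 -0.2 ]
shift cm [ 0.1   0.04 -0.05] turn -0.22
```

View pics/w5.png

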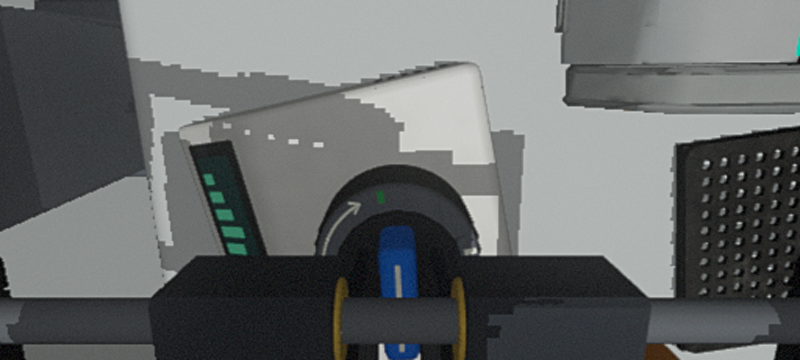

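It held steady for 0.4 s: force, moment and pose unchanged, with the wing line at (398,265)–(402,345). Handing in.

```bash
python3 -c "
from rig import robot
print(robot.hand_in())"
```

```text
the job is handed in; nothing more can be done
None
```

I fitted the medium reference plug to the port, pressed it home, turned it to the stop and handed the job in at about 9.6 s with the plug still gripped. No verdict was reported.

- **Plug choice:** the medium plug was the one at the robot's right-hand end of the block. Flange sizes in the overhead, wrist and side pictures agreed on this.
- **Insertion:** the plug met the spring follower at the expected height. Pressed further, it stopped firmly with the flange on the collar (tool at z = 0.106 m, about 15 N). Only then did I turn it clockwise.
- **Last checks:**
  - The tool had turned about 103°, with the moment at 1.1 Nm. That is well above the shutter spring's 0.28 Nm, so the drum is on its stop.
  - Push was about 17 N, and the grip (set to 60 N) read 11.9 mm on the 12 mm wing.
  - All of this held steady over 0.4 s, and the last wrist picture shows the wing pointing at the green mark.
- **What disagreed:**
  - The tool turned about 8° more than the quarter turn plus the pin's 5° play. The wing had turned roughly 3° less than the jaws; I put the rest down to give in the pads and the stop.
  - The wings stood across the row in the block, not along it as described. I went by the pictures.
- **Not checked:** I could not read the shutter and follower joints directly. I did not look again at the other two plugs, the timer or the strip case after lifting, but the arm felt no unexpected contact.

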